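Hang the wash basket on the drip hook and tug it home

ROBOT

A 6-joint arm with a two-finger parallel gripper is mounted at the origin on a cart in front of the work surface, level with it; the furniture and walls round the work are solid. World frame = base frame: x ahead of the robot, y to its left, z up, the work surface at z = 0. Lengths are in mm, angles in rad, forces in N, time in s.
With the tool pointing down it reaches from about 275 to 750 mm from the base axis. Payload 10.2 kg.
Tool frame: the origin (TCP) lies at the very end of the fingers, on their centre line; the grasp point (between the pads) lies 19 mm behind it; z points along the fingers, y is the line along which they close (so a half turn about z gives the same grasp; the last joint's range is limited). The gripper opens to 85 mm and grips with 20 to 120 N. Pads are 22 mm wide; open, the fingers measure 114 mm over their backs; the gripper's body (76 mm by 85 mm) begins 54 mm behind the grasp point. The pads swing forward as they close: fully open they stand 13 mm farther back than shut.
Start: joints at [-1.551, 0.313, 1.498, -0, 1.331, -0.223], TCP at [126.208, -509.61, 231.294] pointing down, gripper open.
Joint ranges: [-2.94, 2.94], [-0.97, 2.17], [0.19, 2.56], [-1.23, 4.37], [0.02, 3.11], [-2.88, 2.88]. Speed limits (rad/s): [2.39, 2.39, 3.01, 3.14, 3.14, 3.14].

INTERFACE

Orientations are given as a unit quaternion [w, x, y, z].
In Python, from rig import ctrl gives the robot as it stands.
- The arm moves only by the shell command python3 -m inch 'ROWS' [OPENING] [FORCE]. ROWS is text: rows parted by semicolons, each of 6 numbers parted by spaces: the shift along the tool's x, y, z in mm, then the turn, a rotation vector about the tool's x, y, z in units of 6 degrees (1.0 is 6 degrees). A call has exactly 10 rows; each row shifts and turns the commanded pose from where the row before left it, along the tool's axes as they then stand; what a row does not reach is not made up. A row lasts 1/12 s, in which the tool goes at most 41.7 mm and 7.16 degrees, less where a joint would pass 70% of its speed; a pose out of reach is approached as far as the arm can. A call with a gripper value outside its range is refused whole. OPENING is the opening, from 0 (shut) to 1 (fully open), set as the call begins (- or left out, the last holds). The fingers move at their own pace and stop on an object; FORCE is the grip in N (left out, the last holds). Time passes only in rows, so rows that do not move let the fingers close, or fill a call up. It gives the time, the measured TCP pose, the force, the opening and the grip force at its end, in the units of the state.
- ctrl.sense(): the state, without advancing time (a new reading comes with each control period).
- ctrl.capture(name): name is "side" or "top"; returns a dict with "image" (420x560x3 uint8, red, green, blue), "intrinsics" (3x3 intrinsics, pixels), "rvec" (rotation vector, rad) and "tvec" (3), from world to camera coordinates, as OpenCV has them. Camera axes: x right, y down, z forward; pixel columns grow to the right and rows downward; lengths in mm; the calibration is good to about 2 mm. A picture is of the moment at which its call begins. There is no depth.
- ctrl.finish_job(): hands the job in; it is judged then, once.
The state is a dict: "time_s": time; "joints": joint angles; "dq": joint speeds; "tau": joint torques, N m; "eef_pos": TCP position; "ee_rot": TCP orientation; "force": force on the tool from outside, world axes, zero at the start; "wrist_torque": the same for the moment, N m; "grip_width": opening from 0.0 (shut) to 1.0 (fully open); "grip_force": force on a finger pad.
Only numpy, scipy, OpenCV 4.12 (cv2) and the standard library are available. Lean on these libraries where they do the work, as an engineer would, in place of code of your own. Each camera call takes 0.05 s, during which the arm holds its last target. There are 200 camera calls.

TASK

Take the wire wash basket, with the bearing in it, by the black grip on its bail and hang the bail in the saddle of the drip stand's hook. Before letting go, tug the basket down gently until the hook's sleeve lands on its collar and holds firm, keep a steady pull of about 12 N on it for half a second, never more than 18 N, then let go and leave it hanging still with the bearing in it. Leave the other things on the bench where they are.

Things in the scene. Friction and masses are not known exactly. Their poses are not given: they have to be found in the camera images.
- wash_basket: small loose steel wire basket, 84 (its x) by 64 (its y) by 42 mm tall, 0.12 to 0.23 kg empty, open on top, a bearing in it. A rigid bail of 8 mm round bar stands over its middle in its y-z plane: uprights at y = +-30.5 mm, level crown bar along y. Under the crown, from 42 to 108 mm up, a window is clear along x. Black grip block on the crown. Origin: centre of the underside, z up.
- basket_grip (a point): where to take the basket from above: in the black grip block on the bail's crown, 134 mm over the underside. The block is 24 mm along the basket's x, 14 mm thick along its y (close the fingers along y), and reaches from 114 to 148 mm over the underside. The point is 22 mm over the axis of the crown bar.
- bail_crown (a point): middle of the axis of the bail's crown bar, 112 mm over the basket's underside, 4 mm over the bar's own underside.
- bearing: roller bearing race, 42 mm across, 15 mm tall, about 0.11 kg, lying flat in the basket. Origin: centre of its underside.
- drip_stand: drip stand fixed to the bench: base plate 110x120x12 mm, upright steel post 16 mm thick, 248 mm tall, carrying the hook's sleeve and below it a dark set collar (32 mm across, rubber-faced) clamped on the post, which will not move. Origin: centre of the plate's underside; the hook points along its -x.
- hook_sleeve: steel sleeve (about 30 mm across, 36 mm tall) on the post, hook fixed to it. Origin: post axis at the sleeve's lower end; -x points along the hook. It keeps its height under the loaded basket; about 5 N down on the hook makes it slip, and it slides until it lands on the collar 8 to 36 mm below (gap and collar height differ each time, not measured). There it stands nearly rigid.
- saddle (a point): lowest point of the upper surface of the hook's dip, 83 mm out from the post's axis, 10 mm above the sleeve's lower end, where the crown bar shall lie (its axis then 4 mm above). The hook is 8 mm round bar; the dip's floor is 10 mm long in the hook's direction, its sides slope up to the level arm (12 mm higher) and to the tip.
- hook_tip (a point): top of the upturned end of the hook, 18 mm above the saddle and 19 mm farther out from the post.
- bench_block: blackened steel block 36x46x50 mm, a bystander on the bench. Origin: centre of its underside.
- oil_bottle: small white bottle with a red cap, 35 mm across, 90 mm tall, a bystander on the bench. Origin: centre of its underside.
- flange_hub: three-lug steel flange on a cup, 70x65x35 mm, a bystander on the bench. Origin: centre of its underside.
- feeler_gauge: folded feeler gauge set lying flat, 22x97x10 mm, a bystander on the bench. Origin: centre of its underside.
- bushing_04: plain turned steel bushing, 47 mm across, 50 mm tall, a bystander on the bench. Origin: centre of its underside.
- seal_driver: seal driver standing on its 44 mm disc, 70 mm tall, a bystander on the bench. Origin: centre of its underside.
- alu_block: flat aluminium block 28x68x16 mm, a bystander on the bench. Origin: centre of its underside.
Not all that is in view belongs to the job. What is shaped like the wash_basket but yellow is not meant.

How it is judged:
By the outcome, as a careful person would: the job done as asked, in the order asked, and still so for the second after the job is handed in, with the robot touching nothing.
It also fails if it takes over 43 s, if anything falls off the work surface, if the arm or the gripper's body presses on something with over 40 N, if the wrist force passes 120 N, or if a joint passes its speed limit or range.

## Working session

There is one attempt and no reset: what is moved stays moved. The work goes in short steps, Python scripts to look and compute and a shell command to move; the robot and the scene stay as the last step left them, time stands still between calls to the robot, and variables do not carry over. Pictures are saved under pics/ and viewed, at most 10 in all, crops included, and the job is handed in when it is done.

```bash
ls; mkdir -p pics
python3 - <<'E'
from rig import ctrl
import cv2
for n in("side","top"):
    c=ctrl.capture(n);cv2.imwrite(f"pics/{n}0.png",c["image"][:,:,::-1]);print(n,c["intrinsics"],c["rvec"],c["tvec"])
print(ctrl.sense())
E
```

```text
pics
side [[381.68840716   0.         285.34444518]
 [  0.         381.68840716 209.74305334]
 [  0.           0.           1.        ]] [ 2.23506465 -0.54196245  0.2724257 ] [-461.5596194   283.41588426  829.71275128]
top [[463.92402505   0.         281.49316149]
 [  0.         463.92402505 205.61921327]
 [  0.           0.           1.        ]] [ 2.15004864 -2.06150866  0.20927768] [  21.61464398  535.356699   1147.50881285]
{'time_s': 0.1, 'joints': array([-1.55140655e+00,  3.13384880e-01,  1.49834378e+00, -1.56511776e-05,
        1.33101797e+00, -2.23415206e-01]), 'dq': array([ 9.99216994e-05, -4.27825787e-04, -1.32186359e-03, -4.46965843e-04,
       -4.59296196e-04,  1.43316149e-03]), 'tau': array([ 2.70466116e-03, -4.12900651e+01, -2.60146576e+01, -2.65128656e-04,
        2.93164790e-03, -1.36476712e-05]), 'eef_pos': array([ 126.19582206, -509.37152726,  230.8035251 ]), 'ee_rot': array([-5.74760785e-04,  9.92639373e-01,  1.21106324e-01,  5.11967971e-05]), 'force': array([-0.33426946, -0.40374919, -0.34343661]), 'wrist_torque': array([ 0.01125943,  0.05383507, -0.03971649]), 'grip_force': 0.0, 'grip_width': 1.0013634046696178}
```

View pics/side0.png

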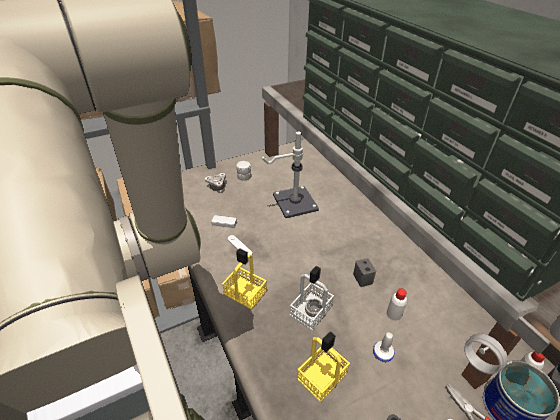

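View pics/top0.png

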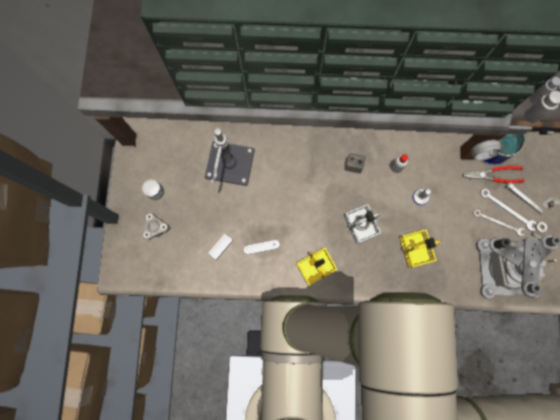

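Side: the bare-wire basket is at (312,305) with its grip at (315,274). The yellow decoys are at (245,288) and (323,375). The stand is at (297,200), its hook tip near (265,158). Top: the wire basket is at (362,222) with its grip at (372,216), the yellow ones at (317,266) and (419,248), and the stand's hook runs from (219,137) to (221,180). The uncoloured basket with the bearing fits the description. I'll confirm that in one enlarged crop.

```bash
cat > h.py <<'E'
import numpy as np,cv2
from rig import ctrl
def cam(n):
    c=ctrl.capture(n);R=cv2.Rodrigues(np.array(c["rvec"]))[0];t=np.array(c["tvec"]).ravel()
    return dict(K=np.array(c["intrinsics"]),R=R,t=t,P=np.array(c["intrinsics"])@np.c_[R,t],im=c["image"][:,:,::-1].copy())
def tri(s,t,ps,pt):
    X=cv2.triangulatePoints(s["P"],t["P"],np.float64(ps).reshape(2,1),np.float64(pt).reshape(2,1)).ravel();X=X[:3]/X[3]
    return X,[np.round(proj(c,X)-p,1) for c,p in((s,ps),(t,pt))]
def proj(c,X):
    p=c["P"]@np.r_[X,1];return p[:2]/p[2]
def plane(c,p,z):
    d=c["R"].T@np.linalg.inv(c["K"])@np.r_[p,1];o=-c["R"].T@c["t"];return o+d*(z-o[2])/d[2]
def crop(c,u,v,w,h,k):
    return cv2.resize(c["im"][v:v+h,u:u+w],None,fx=k,fy=k,interpolation=cv2.INTER_CUBIC)
E
python3 - <<'E'
from h import *
s,t=cam("side"),cam("top")
a=np.hstack([crop(s,275,255,80,75,5),crop(t,335,190,80,75,5)])
b=np.hstack([crop(s,250,125,80,75,5),crop(t,190,120,80,75,5)])
cv2.imwrite("pics/c1.png",np.vstack([a,b]))
E
```

```text
(no output)
```

View pics/c1.png

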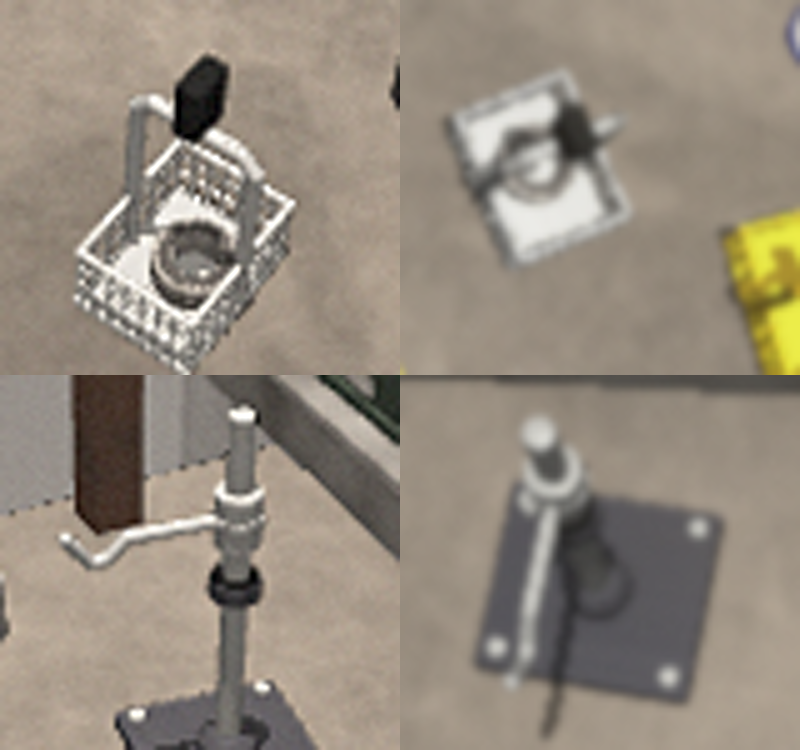

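The crop confirms it: uncoloured wire basket, bearing inside, black grip. Hook tip: side (262.6,157.6), top (212,181). Post top: side (298,132), top (217.6,131). Now triangulating.

Run:
```python
from h import *
s,t=cam("side"),cam("top")
f=lambda X,Y,u,v,x0,y0:((X-x0+.5)/5-.5+u,(Y-y0+.5)/5-.5+v)
S=lambda X,Y:f(X,Y,275,255,0,0);T=lambda X,Y:f(X,Y,335,190,400,0)
S2=lambda X,Y:f(X,Y,250,125,0,375);T2=lambda X,Y:f(X,Y,190,120,400,375)
def blob(c,u,v,w,h):
    m=(c["im"][v:v+h,u:u+w].max(2)<60).astype(np.uint8);n,l,st,ce=cv2.connectedComponentsWithStats(m)
    i=1+st[1:,4].argmax();print(st[i]);return ce[i]+[u,v]
gs,gt=blob(s,305,262,22,24),blob(t,360,205,20,20)
print("grip",gs,gt,tri(s,t,gs,gt),tri(s,t,gs,T(573,130)))
for c in [(447,118),(568,70),(630,213),(510,265)]: print("rim",plane(t,T(*c),42))
for c in [(77,270),(181,143),(294,205),(190,335)]: print("rimS",plane(s,S(*c),42))
print("bail ends", tri(s,t,S(140,103),T(618,125)))
print("tip",tri(s,t,S2(65,540),T2(512,682)))
print("posttop",tri(s,t,S2(241,412),T2(540,433)))
print("sleevetop",tri(s,t,S2(239,495),T2(553,480)))
print("sleevejoint",tri(s,t,S2(215,522),T2(552,512)))
bs=[plane(t,T2(*c),12) for c in[(528,500),(698,528),(670,677),(497,647)]];print(bs,np.mean(bs,0))
print([plane(s,S2(*c),12) for c in[(136,714),(262,687)]])
```

```text
[  5   5  10  16 125]
[ 6  8  7  8 41]
grip [314.4   274.536] [369.19512195 216.73170732] (array([ 499.45610899, -169.84846164,  131.01134559]), [array([ 0., -0.]), array([-0.,  0.])]) (array([ 501.37411857, -169.61410731,  130.33532599]), [array([ 0.7, -0.2]), array([-0.2,  0.4])])
rim [ 523.51165294 -119.85738843   42.        ]
rim [ 551.82497747 -182.90232343   42.        ]
rim [ 477.27047191 -215.26547746   42.        ]
rim [ 447.56752411 -153.4486311    42.        ]
rimS [ 443.89773092 -168.37756294   42.        ]
rimS [ 521.49245157 -128.37935471   42.        ]
rimS [ 549.81307178 -182.81888412   42.        ]
rimS [ 471.87511824 -219.82695348   42.        ]
bail ends (array([ 486.16366341, -181.86629596,  159.60835666]), [array([10.2, -3.3]), array([-1.7,  5.7])])
tip (array([557.1812983 , 206.65817738, 188.44761   ]), [array([ 0.4, -0.1]), array([-0.1,  0.3])])
posttop (array([656.77655882, 191.99047336, 250.33940896]), [array([ 0.5, -0.1]), array([-0.1,  0.4])])
sleevetop (array([655.42187873, 192.59034028, 197.44332486]), [array([-0.4,  0.1]), array([ 0.1, -0.3])])
sleevejoint (array([643.65427867, 194.71736443, 182.33752887]), [array([ 0.1, -0. ]), array([-0. ,  0.1])])
[array([708.5669658 , 235.83328596,  12.        ]), array([696.1215409 , 140.66260988,  12.        ]), array([610.42433023, 151.05077577,  12.        ]), array([623.49682241, 246.66945364,  12.        ])] [659.65241484 193.55403131  12.        ]
[array([622.84130383, 251.34622302,  12.        ]), array([708.74999454, 240.19656769,  12.        ])]
```

Grip is at (500,-169,131), which matches the text's height (114–148, so 131 mid). Basket yaw is about 23.7°. Post is at (657.5,192.5), the hook direction about 172.7°, and the saddle about (575,203,171). The sleeve top at 197 agrees. Moving now.

```bash
cat > d.py <<'E'
import sys,numpy as np
from scipy.spatial.transform import Rotation as Ro
from rig import ctrl
# args x y z yaw(of tool x): remaining shift in tool axes & turn units for a downward tool
s=ctrl.sense();q=np.array(s["ee_rot"]);R=Ro.from_quat(np.r_[q[1:],q[0]])
x,y,z,w=map(float,sys.argv[1:5])
G=Ro.from_euler("z",w,degrees=True)*Ro.from_euler("x",180,degrees=True)
print("shift",np.round(R.inv().apply(np.array([x,y,z])-s["eef_pos"]),1),"turn",np.round((R.inv()*G).as_rotvec()*180/np.pi/6,2),"pos",np.round(s["eef_pos"],1),"F",np.round(s["force"],2),"w",round(s["grip_width"],3),round(s["grip_force"],1),"t",s["time_s"],"j",np.round(s["joints"],2))
E
python3 -m inch '30 -16 0 0 0 0;30 -16 0 0 0 0;30 -16 0 0 0 0;30 -16 0 0 0 0;30 -16 0 0 0 0;30 -16 0 0 0 0;30 -16 0 0 0 0;30 -16 0 0 0 0;30 -16 0 0 0 0;30 -16 0 0 0 0' 1 60
python3 d.py 500 -169 231 23.7
```

```text
time_s: 1.13
eef_pos: [379.9, -280.8, 231.4]
ee_rot: [0.0, 0.993, 0.121, 0.0]
force: [1.0, -0.0, 0.3]
grip_width: 0.997
grip_force: 0.0
shift [143.4 -79.7   0.4] turn [ 0.   -0.   -1.63] pos [ 379.9 -280.8  231.4] F [ 0.96 -0.04  0.29] w 0.997 0.0 t 1.1333 j [-0.89  0.2   1.65 -0.    1.3   0.44]
```

```bash
python3 -m inch '24 -13 0 0 0 0;24 -13 0 0 0 0;24 -13 0 0 0 0;24 -13 0 0 0 0;24 -13 0 0 0 0;24 -14 0 0 0 0;0 0 0 0 0 -0.8;0 0 0 0 0 -0.83;0 0 15 0 0 0;0 0 15 0 0 0' 0.55 60
python3 d.py 500 -169 119 23.7
python3 - <<'E'
from h import *
s,t=cam("side"),cam("top")
a=np.hstack([crop(s,275,225,80,100,5),crop(t,335,170,80,100,5)])
cv2.imwrite("pics/c2.png",a)
E
```

```text
time_s: 1.97
eef_pos: [500.1, -170.8, 201.3]
ee_rot: [0.001, 0.979, 0.206, 0.001]
force: [-0.5, -0.1, -0.5]
grip_width: 0.55
grip_force: 0.0
shift [ 0.6 -1.8 82.3] turn [ 0.01 -0.01  0.01] pos [ 500.1 -170.8  201.3] F [-0.49 -0.14 -0.5 ] w 0.55 0.0 t 1.9667 j [-0.55  0.34  1.53 -0.    1.26  0.61]
```

View pics/c2.png

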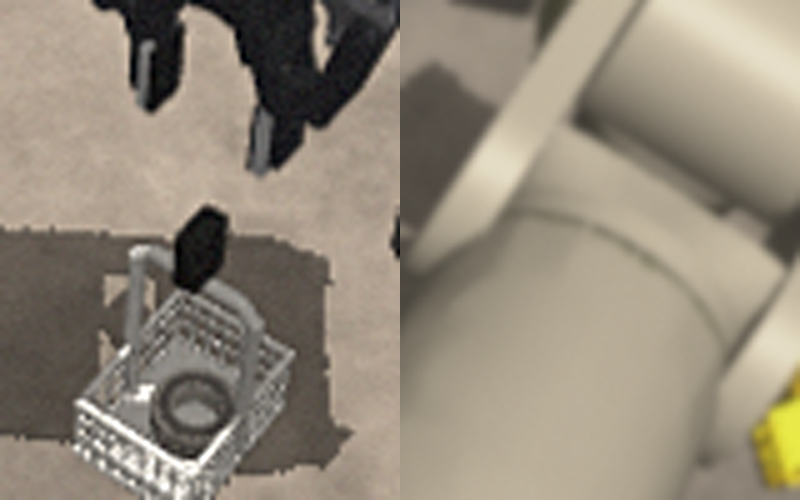

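The side crop shows the open fingers at (150,75) and (262,140), centred over the black grip at (202,250). The top view is blocked by the arm. Descending and closing.

```bash
python3 -m inch '0 -1 18 0 0 0;0 -1 18 0 0 0;0 0 18 0 0 0;0 0 14 0 0 0;0 0 10 0 0 0;0 0 4 0 0 0;0 0 0 0 0 0;0 0 0 0 0 0;0 0 0 0 0 0;0 0 0 0 0 0' 0.55 60
python3 d.py 500 -169 119 23.7
python3 -m inch '0 0 0 0 0 0;0 0 0 0 0 0;0 0 0 0 0 0;0 0 0 0 0 0;0 0 0 0 0 0;0 0 0 0 0 0;0 0 0 0 0 0;0 0 0 0 0 0;0 0 0 0 0 0;0 0 0 0 0 0' 0 70
python3 d.py 500 -169 119 23.7
```

```text
time_s: 2.9
eef_pos: [499.3, -169.3, 120.1]
ee_rot: [0.0, 0.979, 0.205, 0.001]
force: [-0.6, 0.6, 0.6]
grip_width: 0.555
grip_force: 0.0
shift [0.8 0.1 1.1] turn [ 0.01 -0.01 -0.  ] pos [ 499.3 -169.3  120.1] F [-0.6   0.62  0.59] w 0.555 0.0 t 2.9 j [-0.55  0.43  1.64 -0.    1.07  0.61]
time_s: 3.73
eef_pos: [499.0, -169.1, 119.4]
ee_rot: [0.0, 0.979, 0.205, 0.0]
force: [-0.2, -0.7, 3.5]
grip_width: 0.149
grip_force: 69.1
shift [1.  0.3 0.4] turn [ 0. -0. -0.] pos [ 499.  -169.1  119.4] F [-0.16 -0.75  3.5 ] w 0.149 69.1 t 3.7333 j [-0.55  0.43  1.64 -0.    1.07  0.61]
```

```bash
python3 -m inch '0 0 -3 0 0 0;0 0 -7 0 0 0;0 0 -12 0 0 0;0 0 -16 0 0 0;0 0 -18 0 0 0;0 0 -18 0 0 0;0 0 -15 0 0 0;0 0 -10 0 0 0;0 0 -5 0 0 0;0 0 -2 0 0 0'
python3 d.py 509 211.5 225 -7.3
python3 -m inch '0 0 0 0 0 0.3;0 0 0 0 0 0.5;0 0 0 0 0 0.6;0 0 0 0 0 0.6;0 0 0 0 0 0.6;0 0 0 0 0 0.6;0 0 0 0 0 0.6;0 0 0 0 0 0.6;0 0 0 0 0 0.5;0 0 0 0 0 0.27'
python3 d.py 509 211.5 225 -7.3
```

```text
time_s: 4.57
eef_pos: [499.0, -169.0, 225.7]
ee_rot: [0.0, 0.979, 0.205, 0.0]
force: [0.3, 1.5, -2.2]
grip_width: 0.15
grip_force: 68.3
shift [ 162.1 -344.4    0.7] turn [ 0.   -0.    5.17] pos [ 499.  -169.   225.7] F [ 0.34  1.47 -2.19] w 0.15 68.3 t 4.5667 j [-0.55  0.32  1.5   0.    1.32  0.61]
time_s: 5.4
eef_pos: [498.6, -168.8, 224.2]
ee_rot: [-0.001, 0.998, -0.065, -0.001]
force: [-0.1, 0.7, -2.6]
grip_width: 0.156
grip_force: 68.4
shift [-3.920e+01 -3.784e+02 -3.000e-01] turn [-0.01  0.02 -0.03] pos [ 498.6 -168.8  224.2] F [-0.1   0.7  -2.62] w 0.156 68.4 t 5.4 j [-0.55  0.32  1.5   0.    1.32  1.15]
```

```bash
python3 -m inch '-2 -6 0 0 0 0;-2 -12 0 0 0 0;-2 -18 0 0 0 0;-2 -22 0 0 0 0;-2 -24 0 0 0 0;-2 -24 0 0 0 0;-2 -24 0 0 0 0;-2 -24 0 0 0 0;-2 -24 0 0 0 0;-2 -24 0 0 0 0'
python3 -m inch '-2 -24 0 0 0 0;-2 -24 0 0 0 0;-2 -24 0 0 0 0;-2 -24 0 0 0 0;-2 -22 0 0 0 0;-2 -20 0 0 0 0;-2 -16 0 0 0 0;-2 -12 0 0 0 0;-2 -7 0 0 0 0;-1 -3 0 0 0 0'
python3 d.py 509 211.5 225 -7.3
python3 - <<'E'
from h import *
s,t=cam("side"),cam("top")
a=np.hstack([crop(s,225,100,100,150,4),crop(t,170,100,100,150,4)])
cv2.imwrite("pics/c3.png",a)
E
```

```text
time_s: 6.23
eef_pos: [504.1, 36.1, 225.0]
ee_rot: [-0.0, 0.998, -0.063, -0.0]
force: [0.2, -0.5, -2.9]
grip_width: 0.154
grip_force: 68.3
time_s: 7.07
eef_pos: [507.9, 211.9, 225.1]
ee_rot: [0.0, 0.998, -0.063, -0.0]
force: [0.8, 0.1, -2.2]
grip_width: 0.148
grip_force: 68.3
shift [1.2 0.2 0.1] turn [0.   0.   0.01] pos [507.9 211.9 225.1] F [ 0.84  0.06 -2.17] w 0.148 68.3 t 7.0667 j [0.18 0.37 1.43 0.   1.34 1.88]
```

View pics/c3.png

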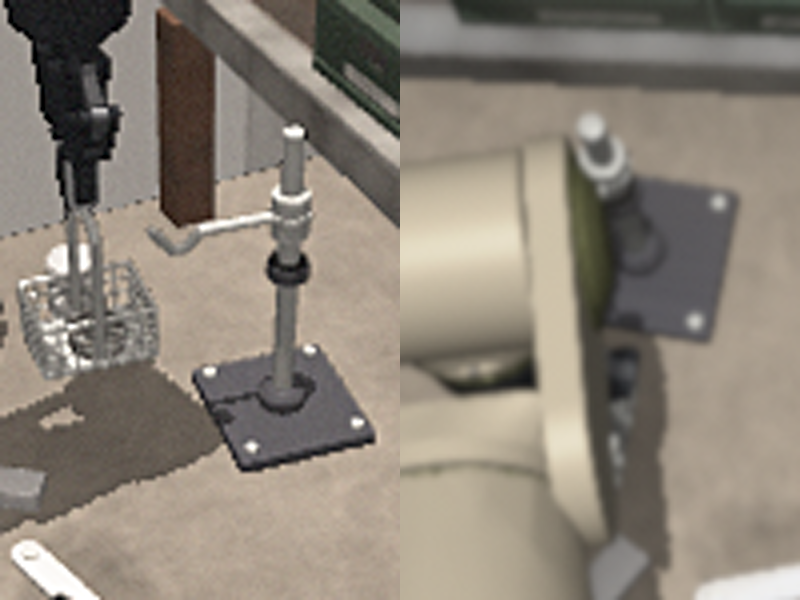

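Side crop: the basket hangs level in the gripper with the bearing inside, crown near (88,208) beyond the hook tip at (150,232). Moving in over the saddle.

```bash
python3 -m inch '2 0 0 0 0 0;5 0 0 0 0 0;9 0 0 0 0 0;11 0 0 0 0 0;12 0 0 0 0 0;11 0 0 0 0 0;9 0 0 0 0 0;5 0 0 0 0 0;3 0 0 0 0 0;0 0 0 0 0 0'
python3 -m inch '0 0 2 0 0 0;0 0 4 0 0 0;0 0 5 0 0 0;0 0 5 0 0 0;0 0 5 0 0 0;0 0 4 0 0 0;0 0 3 0 0 0;0 0 2 0 0 0;0 0 0 0 0 0;0 0 0 0 0 0'
python3 d.py 575.2 203 182 -7.3
python3 - <<'E'
from h import *
s,t=cam("side"),cam("top")
cv2.imwrite("pics/c4.png",crop(s,240,100,80,75,8))
E
```

```text
time_s: 8.0
eef_pos: [575.3, 201.8, 225.1]
ee_rot: [0.0, 0.998, -0.064, -0.0]
force: [-0.8, 0.4, -2.6]
grip_width: 0.151
grip_force: 68.4
time_s: 8.83
eef_pos: [575.0, 202.3, 195.4]
ee_rot: [-0.0, 0.998, -0.064, 0.0]
force: [0.6, -0.4, -2.2]
grip_width: 0.151
grip_force: 68.4
shift [ 0.2 -0.7 13.4] turn [-0. -0. -0.] pos [575.  202.3 195.4] F [ 0.57 -0.35 -2.24] w 0.151 68.4 t 8.8333 j [0.15 0.53 1.28 0.   1.34 1.85]
```

View pics/c4.png

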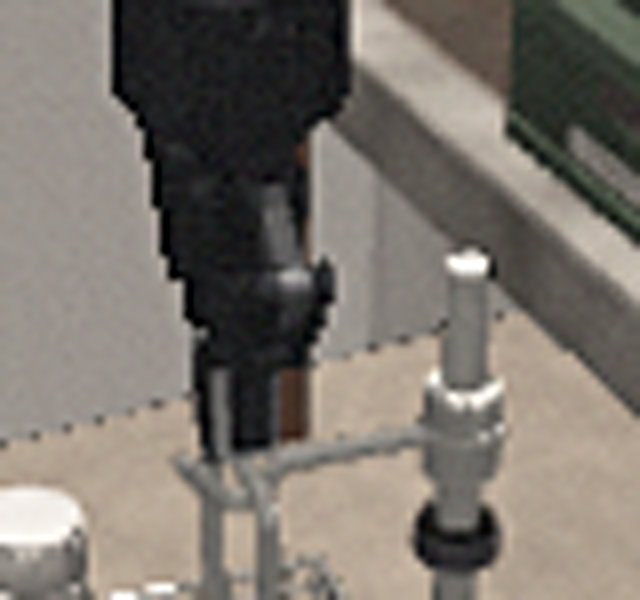

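Side crop: the crown at (235,460) stands directly over the hook's dip at (235,495), between tip (185,460) and arm (270,465). The sleeve's lower end (460,485) is just above the collar (457,515). Lowering gently.

```bash
python3 -m inch '0 0 2 0 0 0;0 0 2 0 0 0;0 0 2 0 0 0;0 0 2 0 0 0;0 0 1 0 0 0;0 0 1 0 0 0;0 0 0.5 0 0 0;0 0 0 0 0 0;0 0 0 0 0 0;0 0 0 0 0 0'
python3 d.py 575.2 203 182 -7.3
python3 -m inch '0 0 0.5 0 0 0;0 0 0.5 0 0 0;0 0 0.5 0 0 0;0 0 0.5 0 0 0;0 0 0 0 0 0;0 0 0 0 0 0;0 0 0 0 0 0;0 0 0 0 0 0;0 0 0 0 0 0;0 0 0 0 0 0'
python3 d.py 575.2 203 182 -7.3
```

```text
time_s: 9.77
eef_pos: [575.3, 202.3, 185.2]
ee_rot: [-0.0, 0.998, -0.064, 0.001]
force: [4.1, -0.1, 3.5]
grip_width: 0.149
grip_force: 69.1
shift [-0.2 -0.7  3.2] turn [-0.   -0.01 -0.01] pos [575.3 202.3 185.2] F [ 4.14 -0.08  3.51] w 0.149 69.1 t 9.7667 j [ 0.15  0.53  1.29 -0.    1.31  1.85]
time_s: 10.6
eef_pos: [575.2, 202.3, 182.8]
ee_rot: [-0.0, 0.998, -0.064, 0.0]
force: [4.9, -0.6, 3.0]
grip_width: 0.152
grip_force: 69.0
shift [-0.1 -0.7  0.8] turn [-0.   -0.01 -0.01] pos [575.2 202.3 182.8] F [ 4.91 -0.61  3.04] w 0.152 69.0 t 10.6 j [ 0.15  0.54  1.3  -0.    1.31  1.85]
```

Contact, but Fx is +4–5 N: the bar is riding on the tip-side slope. Shifting toward the post.

```bash
python3 -m inch '0.5 0 0 0 0 0;0.5 0 0 0 0 0;0.5 0 0 0 0 0;0.5 0 0 0 0 0;0.5 0 0 0 0 0;0.5 0 0 0 0 0;0 0 0 0 0 0;0 0 0 0 0 0;0 0 0 0 0 0;0 0 0 0 0 0'
python3 d.py 575.2 203 182 -7.3;python3 - <<'E'
from h import *
s,t=cam("side"),cam("top")
cv2.imwrite("pics/c5.png",crop(s,240,125,80,75,8))
E
```

```text
time_s: 11.43
eef_pos: [576.7, 202.2, 182.2]
ee_rot: [0.0, 0.998, -0.064, -0.002]
force: [-5.7, 1.4, 1.6]
grip_width: 0.149
grip_force: 69.0
shift [-1.6 -0.6  0.2] turn [ 0.    0.03 -0.  ] pos [576.7 202.2 182.2] F [-5.74  1.37  1.64] w 0.149 69.0 t 11.4333 j [0.15 0.54 1.29 0.   1.32 1.84]
```

View pics/c5.png

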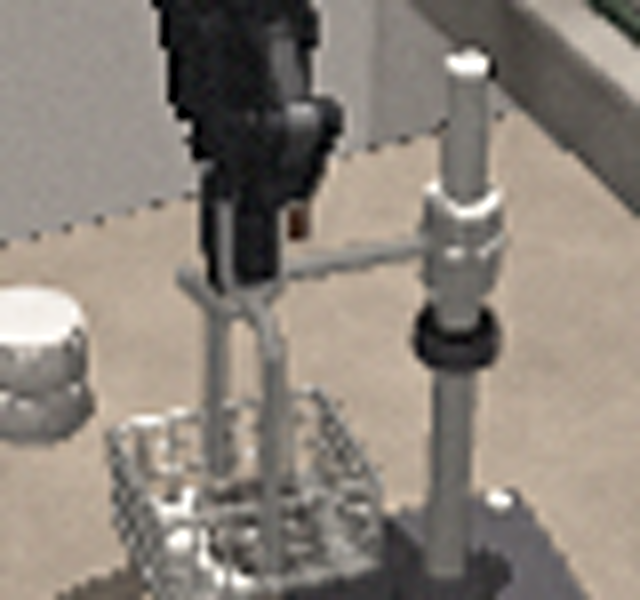

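The bar is now in the dip at (240,300), pressing the post-side slope (Fx −5.7). Backing off by half of that shift.

```bash
python3 -m inch '-0.5 0 0 0 0 0;-0.5 0 0 0 0 0;-0.5 0 0 0 0 0;0 0 0 0 0 0;0 0 0 0 0 0;0 0 0 0 0 0;0 0 0 0 0 0;0 0 0 0 0 0;0 0 0 0 0 0;0 0 0 0 0 0'
python3 d.py 575.2 203 182 -7.3
python3 -m inch '0 0 0.5 0 0 0;0 0 0.5 0 0 0;0 0 0.5 0 0 0;0 0 0.5 0 0 0;0 0 0 0 0 0;0 0 0 0 0 0;0 0 0 0 0 0;0 0 0 0 0 0;0 0 0 0 0 0;0 0 0 0 0 0'
python3 d.py 575.2 203 182 -7.3
```

```text
time_s: 12.37
eef_pos: [576.5, 202.1, 182.8]
ee_rot: [0.0, 0.998, -0.064, 0.0]
force: [0.0, -0.1, -0.9]
grip_width: 0.151
grip_force: 68.5
shift [-1.4 -0.8  0.8] turn [-0.   -0.   -0.01] pos [576.5 202.1 182.8] F [ 0.04 -0.13 -0.87] w 0.151 68.5 t 12.3667 j [ 0.15  0.54  1.29 -0.    1.31  1.84]
time_s: 13.2
eef_pos: [576.4, 202.1, 180.8]
ee_rot: [-0.0, 0.998, -0.064, 0.0]
force: [-1.1, 1.0, 2.9]
grip_width: 0.152
grip_force: 69.1
shift [-1.3 -0.7 -1.2] turn [-0. -0. -0.] pos [576.4 202.1 180.8] F [-1.1   0.99  2.9 ] w 0.152 69.1 t 13.2 j [0.15 0.54 1.29 0.   1.31 1.84]
```

Seated centrally, and the sleeve has begun to slip. Now reading the sleeve-to-collar gap from a brightness profile along the post.

Run:
```python
from h import *
s=cam("side");g=cv2.cvtColor(s["im"],cv2.COLOR_BGR2GRAY)
o=-s["R"].T@s["t"];a=np.array([657.,192.5]);d=(o[:2]-a)/np.linalg.norm(o[:2]-a)
for z in range(206,118,-2):
    p=proj(s,np.r_[a+d*15.5,z]);v=[int(cv2.getRectSubPix(g,(1,1),(float(p[0]+k),float(p[1])))[0,0]) for k in(-3,-1.5,0,1.5,3)]
    print(z,np.round(p,1),v)
```

```text
206 [297.5 148.9] [194, 105, 114, 98, 175]
204 [297.4 149.6] [193, 121, 108, 118, 206]
202 [297.4 150.2] [180, 140, 130, 154, 230]
200 [297.4 150.8] [147, 155, 222, 228, 236]
198 [297.3 151.4] [120, 144, 232, 218, 200]
196 [297.3 152. ] [98, 122, 202, 171, 145]
194 [297.3 152.7] [96, 108, 155, 133, 119]
192 [297.3 153.3] [95, 102, 125, 112, 104]
190 [297.2 153.9] [96, 105, 116, 112, 102]
188 [297.2 154.5] [96, 106, 113, 110, 100]
186 [297.2 155.1] [99, 108, 115, 113, 106]
184 [297.1 155.7] [110, 115, 138, 146, 146]
182 [297.1 156.3] [111, 114, 138, 148, 151]
180 [297.1 156.9] [104, 106, 119, 125, 125]
178 [297.1 157.5] [99, 102, 110, 112, 107]
176 [297.  158.1] [96, 100, 104, 104, 94]
174 [297.  158.7] [99, 104, 107, 106, 99]
172 [297.  159.3] [100, 105, 109, 106, 100]
170 [296.9 159.9] [99, 105, 110, 105, 99]
168 [296.9 160.5] [100, 104, 109, 106, 102]
166 [296.9 161.1] [103, 104, 108, 107, 103]
164 [296.9 161.7] [108, 104, 108, 105, 100]
162 [296.8 162.3] [95, 103, 109, 104, 86]
160 [296.8 162.9] [67, 104, 111, 106, 63]
158 [296.8 163.5] [57, 107, 112, 108, 46]
156 [296.8 164.1] [49, 109, 114, 109, 33]
154 [296.7 164.7] [40, 105, 120, 106, 29]
152 [296.7 165.3] [31, 88, 105, 91, 26]
150 [296.7 165.9] [22, 58, 70, 59, 24]
148 [296.7 166.4] [32, 38, 40, 36, 34]
146 [296.6 167. ] [46, 22, 15, 16, 47]
144 [296.6 167.6] [44, 36, 35, 32, 44]
142 [296.6 168.2] [42, 45, 49, 45, 41]
140 [296.5 168.8] [41, 46, 53, 49, 39]
138 [296.5 169.3] [40, 43, 49, 48, 37]
136 [296.5 169.9] [41, 35, 40, 41, 37]
134 [296.5 170.5] [86, 53, 53, 52, 84]
132 [296.4 171.1] [134, 75, 69, 67, 133]
130 [296.4 171.6] [143, 91, 91, 88, 144]
128 [296.4 172.2] [148, 101, 105, 103, 151]
126 [296.4 172.8] [146, 102, 108, 104, 152]
124 [296.3 173.3] [144, 100, 109, 103, 152]
122 [296.3 173.9] [142, 98, 108, 101, 151]
120 [296.3 174.5] [145, 97, 107, 101, 150]
```

The sleeve's lower end is about 159, matching TCP−21.4. The collar top is about 145, so the gap is about 13 mm ±3. I'll slide 8 mm, then creep.

```bash
python3 -m inch '0 0 0.8 0 0 0;0 0 0.8 0 0 0;0 0 0.8 0 0 0;0 0 0.8 0 0 0;0 0 0.8 0 0 0;0 0 0.8 0 0 0;0 0 0.8 0 0 0;0 0 0.8 0 0 0;0 0 0.6 0 0 0;0 0 0 0 0 0'
python3 d.py 576.4 202.1 166 -7.3
python3 -m inch '0 0 0.3 0 0 0;0 0 0.3 0 0 0;0 0 0.3 0 0 0;0 0 0.3 0 0 0;0 0 0.3 0 0 0;0 0 0 0 0 0;0 0 0 0 0 0;0 0 0 0 0 0;0 0 0 0 0 0;0 0 0 0 0 0'
python3 d.py 576.4 202.1 166 -7.3
```

```text
time_s: 14.08
eef_pos: [576.4, 202.1, 173.6]
ee_rot: [0.0, 0.998, -0.064, -0.0]
force: [-0.4, 0.2, 1.3]
grip_width: 0.152
grip_force: 69.0
shift [-0.  -0.   7.6] turn [ 0.    0.   -0.01] pos [576.4 202.1 173.6] F [-0.43  0.22  1.34] w 0.152 69.0 t 14.0833 j [ 0.15  0.55  1.3  -0.    1.29  1.84]
time_s: 14.92
eef_pos: [576.4, 202.1, 172.3]
ee_rot: [0.0, 0.998, -0.064, 0.0]
force: [-0.4, -0.1, 2.3]
grip_width: 0.153
grip_force: 69.0
shift [-0.  -0.   6.3] turn [ 0.   -0.   -0.01] pos [576.4 202.1 172.3] F [-0.41 -0.13  2.3 ] w 0.153 69.0 t 14.9167 j [ 0.15  0.55  1.31 -0.    1.29  1.84]
```

```bash
python3 -m inch '0 0 0.3 0 0 0;0 0 0.3 0 0 0;0 0 0.3 0 0 0;0 0 0.3 0 0 0;0 0 0.3 0 0 0;0 0 0 0 0 0;0 0 0 0 0 0;0 0 0 0 0 0;0 0 0 0 0 0;0 0 0 0 0 0'
python3 d.py 576.4 202.1 166 -7.3
```

```text
time_s: 15.75
eef_pos: [576.4, 202.1, 170.8]
ee_rot: [0.0, 0.998, -0.064, 0.0]
force: [-0.7, 0.9, 2.0]
grip_width: 0.153
grip_force: 69.0
shift [-0.   0.   4.8] turn [ 0. -0. -0.] pos [576.4 202.1 170.8] F [-0.74  0.93  2.04] w 0.153 69.0 t 15.75 j [ 0.15  0.55  1.31 -0.    1.28  1.84]
```

```bash
python3 -m inch '0 0 0.2 0 0 0;0 0 0.2 0 0 0;0 0 0.2 0 0 0;0 0 0.2 0 0 0;0 0 0.2 0 0 0;0 0 0.2 0 0 0;0 0 0 0 0 0;0 0 0 0 0 0;0 0 0 0 0 0;0 0 0 0 0 0'
python3 d.py 576.4 202.1 166 -7.3
```

```text
time_s: 16.58
eef_pos: [576.4, 202.1, 169.6]
ee_rot: [0.0, 0.998, -0.064, 0.0]
force: [-1.3, 0.2, 2.9]
grip_width: 0.152
grip_force: 69.0
shift [-0.  -0.   3.6] turn [-0.   -0.   -0.01] pos [576.4 202.1 169.6] F [-1.31  0.17  2.92] w 0.152 69.0 t 16.5833 j [ 0.15  0.55  1.31 -0.    1.28  1.84]
```

```bash
python3 -m inch '0 0 0.2 0 0 0;0 0 0.2 0 0 0;0 0 0.2 0 0 0;0 0 0.2 0 0 0;0 0 0.2 0 0 0;0 0 0.2 0 0 0;0 0 0 0 0 0;0 0 0 0 0 0;0 0 0 0 0 0;0 0 0 0 0 0'
python3 d.py 576.4 202.1 166 -7.3
```

```text
time_s: 17.42
eef_pos: [576.4, 202.1, 168.4]
ee_rot: [-0.0, 0.998, -0.064, 0.0]
force: [-0.9, -0.2, 1.8]
grip_width: 0.15
grip_force: 69.0
shift [-0.   0.   2.4] turn [-0. -0. -0.] pos [576.4 202.1 168.4] F [-0.89 -0.25  1.84] w 0.15 69.0 t 17.4167 j [ 0.15  0.55  1.31 -0.    1.28  1.84]
```

```bash
python3 -m inch '0 0 0.2 0 0 0;0 0 0.2 0 0 0;0 0 0.2 0 0 0;0 0 0.2 0 0 0;0 0 0.2 0 0 0;0 0 0 0 0 0;0 0 0 0 0 0;0 0 0 0 0 0;0 0 0 0 0 0;0 0 0 0 0 0'
python3 d.py 576.4 202.1 166 -7.3
```

```text
time_s: 18.25
eef_pos: [576.4, 202.1, 167.4]
ee_rot: [-0.0, 0.998, -0.064, 0.0]
force: [-0.5, -0.7, 1.5]
grip_width: 0.145
grip_force: 69.0
shift [0.  0.  1.4] turn [-0.  0. -0.] pos [576.4 202.1 167.4] F [-0.51 -0.71  1.54] w 0.145 69.0 t 18.25 j [0.15 0.55 1.31 0.   1.28 1.84]
```

```bash
python3 -m inch '0 0 0.2 0 0 0;0 0 0.2 0 0 0;0 0 0.2 0 0 0;0 0 0.2 0 0 0;0 0 0.2 0 0 0;0 0 0.2 0 0 0;0 0 0 0 0 0;0 0 0 0 0 0;0 0 0 0 0 0;0 0 0 0 0 0'
python3 d.py 576.4 202.1 166 -7.3
```

```text
time_s: 19.08
eef_pos: [576.4, 202.1, 166.2]
ee_rot: [-0.0, 0.998, -0.064, 0.0]
force: [0.1, 0.9, 2.9]
grip_width: 0.155
grip_force: 69.0
shift [-0.   0.   0.2] turn [-0. -0. -0.] pos [576.4 202.1 166.2] F [0.1  0.94 2.93] w 0.155 69.0 t 19.0833 j [0.15 0.55 1.31 0.   1.28 1.84]
```

```bash
python3 -m inch '0 0 0.2 0 0 0;0 0 0.2 0 0 0;0 0 0.2 0 0 0;0 0 0.2 0 0 0;0 0 0.2 0 0 0;0 0 0 0 0 0;0 0 0 0 0 0;0 0 0 0 0 0;0 0 0 0 0 0;0 0 0 0 0 0'
python3 d.py 576.4 202.1 166 -7.3
```

```text
time_s: 19.92
eef_pos: [576.4, 202.2, 165.5]
ee_rot: [-0.0, 0.998, -0.064, 0.0]
force: [-2.7, 0.0, 5.5]
grip_width: 0.154
grip_force: 69.5
shift [ 0.   0.1 -0.5] turn [-0. -0. -0.] pos [576.4 202.2 165.5] F [-2.69  0.01  5.53] w 0.154 69.5 t 19.9167 j [0.15 0.55 1.31 0.   1.27 1.84]
```

Landed: Fz is rising and travel lags. Small increments from here.

```bash
python3 -m inch '0 0 0.1 0 0 0;0 0 0.1 0 0 0;0 0 0.1 0 0 0;0 0 0 0 0 0;0 0 0 0 0 0;0 0 0 0 0 0;0 0 0 0 0 0;0 0 0 0 0 0;0 0 0 0 0 0;0 0 0 0 0 0'
python3 d.py 576.4 202.1 166 -7.3
```

```text
time_s: 20.75
eef_pos: [576.4, 202.2, 165.4]
ee_rot: [-0.0, 0.998, -0.064, 0.0]
force: [-2.4, -0.8, 6.0]
grip_width: 0.153
grip_force: 69.7
shift [ 0.   0.1 -0.6] turn [-0. -0. -0.] pos [576.4 202.2 165.4] F [-2.42 -0.75  6.05] w 0.153 69.7 t 20.75 j [0.15 0.55 1.31 0.   1.27 1.84]
```

```bash
python3 -m inch '-0.2 0 0.1 0 0 0;-0.2 0 0.1 0 0 0;0 0 0.1 0 0 0;0 0 0.1 0 0 0;0 0 0.1 0 0 0;0 0 0.1 0 0 0;0 0 0.1 0 0 0;0 0 0 0 0 0;0 0 0 0 0 0;0 0 0 0 0 0'
python3 d.py 576.4 202.1 166 -7.3
```

```text
time_s: 21.58
eef_pos: [576.3, 202.2, 165.0]
ee_rot: [-0.0, 0.998, -0.064, 0.001]
force: [-1.8, 0.6, 7.4]
grip_width: 0.149
grip_force: 69.7
shift [ 0.1  0.1 -1. ] turn [-0.   -0.01 -0.  ] pos [576.3 202.2 165. ] F [-1.77  0.63  7.37] w 0.149 69.7 t 21.5833 j [ 0.15  0.55  1.32 -0.    1.27  1.84]
```

```bash
python3 -m inch '-0.2 0 0.2 0 0 0;0 0 0.2 0 0 0;0 0 0.2 0 0 0;0 0 0.2 0 0 0;0 0 0.2 0 0 0;0 0 0.2 0 0 0;0 0 0 0 0 0;0 0 0 0 0 0;0 0 0 0 0 0;0 0 0 0 0 0'
python3 d.py 576.4 202.1 166 -7.3
```

```text
time_s: 22.42
eef_pos: [576.2, 202.3, 164.4]
ee_rot: [-0.0, 0.998, -0.064, 0.001]
force: [-3.1, -0.5, 11.3]
grip_width: 0.151
grip_force: 70.2
shift [ 0.2  0.1 -1.6] turn [-0.01 -0.02 -0.  ] pos [576.2 202.3 164.4] F [-3.07 -0.51 11.33] w 0.151 70.2 t 22.4167 j [ 0.15  0.55  1.32 -0.    1.27  1.84]
```

```bash
python3 -m inch '-0.2 0 0.2 0 0 0;0 0 0 0 0 0;0 0 0 0 0 0;0 0 0 0 0 0;0 0 0 0 0 0;0 0 0 0 0 0;0 0 0 0 0 0;0 0 0 0 0 0;0 0 0 0 0 0;0 0 0 0 0 0'
python3 d.py 576.4 202.1 166 -7.3
```

```text
time_s: 23.25
eef_pos: [576.2, 202.3, 164.3]
ee_rot: [-0.0, 0.998, -0.064, 0.001]
force: [-2.1, -0.9, 11.3]
grip_width: 0.149
grip_force: 70.2
shift [ 0.2  0.2 -1.7] turn [-0.01 -0.02 -0.  ] pos [576.2 202.3 164.3] F [-2.12 -0.91 11.28] w 0.149 70.2 t 23.25 j [ 0.15  0.55  1.32 -0.    1.27  1.84]
```

```bash
python3 -m inch '0 0 0 0 0 0;0 0 0 0 0 0;0 0 0 0 0 0;0 0 0 0 0 0;0 0 0 0 0 0;0 0 0 0 0 0;0 0 0 0 0 0;0 0 0 0 0 0;0 0 0 0 0 0;0 0 0 0 0 0'
python3 d.py 576.4 202.1 166 -7.3
```

```text
time_s: 24.08
eef_pos: [576.2, 202.3, 164.3]
ee_rot: [-0.0, 0.998, -0.064, 0.001]
force: [-2.7, -0.7, 10.9]
grip_width: 0.152
grip_force: 70.2
shift [ 0.2  0.1 -1.7] turn [-0.01 -0.03 -0.  ] pos [576.2 202.3 164.3] F [-2.65 -0.71 10.93] w 0.152 70.2 t 24.0833 j [ 0.15  0.55  1.32 -0.    1.27  1.84]
```

```bash
python3 -m inch '0 0 0.2 0 0 0;0 0 0 0 0 0;0 0 0 0 0 0;0 0 0 0 0 0;0 0 0 0 0 0;0 0 0 0 0 0;0 0 0 0 0 0;0 0 0 0 0 0;0 0 0 0 0 0;0 0 0 0 0 0'
python3 d.py 576.4 202.1 166 -7.3
python3 -m inch '0 0 -0.3 0 0 0;0 0 -0.3 0 0 0;0 0 -0.3 0 0 0;0 0 -0.3 0 0 0;0 0 -0.3 0 0 0;0 0 -0.3 0 0 0;0 0 -0.2 0 0 0;0 0 0 0 0 0;0 0 0 0 0 0;0 0 0 0 0 0'
python3 d.py 576.4 202.1 166 -7.3
```

```text
time_s: 24.92
eef_pos: [576.2, 202.3, 164.2]
ee_rot: [-0.0, 0.998, -0.064, 0.001]
force: [-2.6, -0.3, 12.7]
grip_width: 0.151
grip_force: 70.3
shift [ 0.2  0.1 -1.8] turn [-0.01 -0.03 -0.  ] pos [576.2 202.3 164.2] F [-2.63 -0.27 12.66] w 0.151 70.3 t 24.9167 j [ 0.15  0.55  1.32 -0.    1.27  1.84]
time_s: 25.75
eef_pos: [576.2, 202.2, 165.3]
ee_rot: [-0.0, 0.998, -0.064, 0.001]
force: [0.5, -0.2, 5.5]
grip_width: 0.151
grip_force: 69.6
shift [ 0.2  0.  -0.7] turn [-0.   -0.02 -0.01] pos [576.2 202.2 165.3] F [ 0.45 -0.23  5.52] w 0.151 69.6 t 25.75 j [ 0.15  0.55  1.32 -0.    1.27  1.84]
```

Held at 11–12.7 N for well over a second. Relieving the rest, then opening.

```bash
python3 -m inch '0 0 -0.3 0 0 0;0 0 -0.3 0 0 0;0 0 -0.3 0 0 0;0 0 -0.3 0 0 0;0 0 0 0 0 0;0 0 0 0 0 0;0 0 0 0 0 0;0 0 0 0 0 0;0 0 0 0 0 0;0 0 0 0 0 0'
python3 d.py 576.4 202.1 166 -7.3
```

```text
time_s: 26.58
eef_pos: [575.9, 202.1, 165.8]
ee_rot: [0.0, 0.998, -0.064, 0.0]
force: [6.2, -0.0, 1.9]
grip_width: 0.152
grip_force: 69.0
shift [ 0.5 -0.  -0.2] turn [-0.   -0.01 -0.01] pos [575.9 202.1 165.8] F [ 6.19 -0.    1.92] w 0.152 69.0 t 26.5833 j [ 0.15  0.55  1.32 -0.    1.27  1.84]
```

```bash
python3 -m inch '0.2 0 0 0 0 0;0.2 0 0 0 0 0;0.2 0 0 0 0 0;0.1 0 0 0 0 0;0 0 -0.1 0 0 0;0 0 0 0 0 0;0 0 0 0 0 0;0 0 0 0 0 0;0 0 0 0 0 0;0 0 0 0 0 0'
python3 d.py 576.4 202.1 166 -7.3
```

```text
time_s: 27.42
eef_pos: [576.2, 202.2, 165.8]
ee_rot: [-0.0, 0.998, -0.064, -0.0]
force: [1.4, 0.1, 2.6]
grip_width: 0.152
grip_force: 69.1
shift [ 0.2  0.  -0.2] turn [ 0.  0. -0.] pos [576.2 202.2 165.8] F [1.36 0.08 2.59] w 0.152 69.1 t 27.4167 j [0.15 0.55 1.31 0.   1.27 1.84]
```

```bash
python3 -m inch '0.1 0 -0.2 0 0 0;0.1 0 -0.2 0 0 0;0 0 -0.2 0 0 0;0 0 0 0 0 0;0 0 0 0 0 0;0 0 0 0 0 0;0 0 0 0 0 0;0 0 0 0 0 0;0 0 0 0 0 0;0 0 0 0 0 0' - 25
python3 d.py 576.4 202.1 166 -7.3
```

```text
time_s: 28.25
eef_pos: [576.4, 202.1, 166.4]
ee_rot: [0.0, 0.998, -0.064, -0.0]
force: [-0.2, 0.5, 0.3]
grip_width: 0.152
grip_force: 68.8
shift [0.  0.  0.4] turn [ 0.  0. -0.] pos [576.4 202.1 166.4] F [-0.23  0.55  0.31] w 0.152 68.8 t 28.25 j [0.15 0.55 1.31 0.   1.28 1.84]
```

```bash
python3 -m inch '0 0 0 0 0 0;0 0 0 0 0 0;0 0 0 0 0 0;0 0 0 0 0 0;0 0 0 0 0 0;0 0 0 0 0 0;0 0 0 0 0 0;0 0 0 0 0 0;0 0 0 0 0 0;0 0 0 0 0 0' 0.55
python3 d.py 576.4 202.1 166 -7.3
python3 - <<'E'
from h import *
s,t=cam("side"),cam("top")
cv2.imwrite("pics/c6.png",crop(s,240,125,80,90,6))
E
```

```text
time_s: 29.08
eef_pos: [576.5, 202.1, 166.5]
ee_rot: [0.0, 0.998, -0.064, -0.0]
force: [0.5, 0.0, 0.3]
grip_width: 0.547
grip_force: 0.0
shift [-0.1 -0.   0.5] turn [ 0.  0. -0.] pos [576.5 202.1 166.5] F [0.51 0.   0.32] w 0.547 0.0 t 29.0833 j [0.15 0.55 1.31 0.   1.28 1.84]
```

View pics/c6.png

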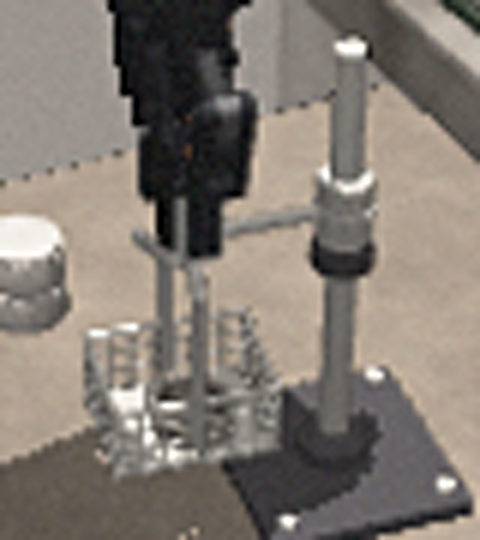

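The sleeve at (345,215) sits directly on the collar at (342,255). The bail hangs in the dip near (185,262) with the bearing in the basket. Retreating straight up, slowly at first.

```bash
python3 -m inch '0 0 -2 0 0 0;0 0 -4 0 0 0;0 0 -6 0 0 0;0 0 -8 0 0 0;0 0 -10 0 0 0;0 0 -12 0 0 0;0 0 -14 0 0 0;0 0 -14 0 0 0;0 0 -14 0 0 0;0 0 -10 0 0 0'
python3 -m inch '0 0 -6 0 0 0;0 0 0 0 0 0;0 0 0 0 0 0;0 0 0 0 0 0;0 0 0 0 0 0;0 0 0 0 0 0;0 0 0 0 0 0;0 0 0 0 0 0;0 0 0 0 0 0;0 0 0 0 0 0'
python3 - <<'E'
from h import *
a=cam("side")
cv2.imwrite("pics/c7.png",crop(a,225,115,100,110,5))
E
```

```text
time_s: 30.02
eef_pos: [576.7, 202.2, 262.9]
ee_rot: [-0.0, 0.998, -0.064, 0.001]
force: [0.4, -0.6, 0.5]
grip_width: 0.548
grip_force: 0.0
time_s: 30.85
eef_pos: [576.5, 202.1, 266.4]
ee_rot: [0.0, 0.998, -0.064, -0.0]
force: [-0.6, -1.4, 0.0]
grip_width: 0.551
grip_force: 0.0
```

View pics/c7.png

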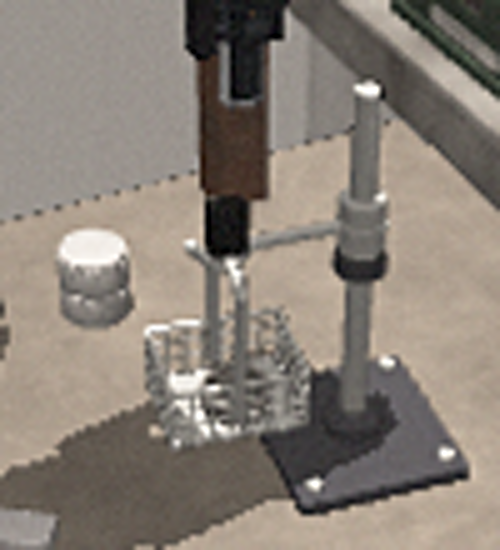

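```bash
python3 -m inch '0 0 0 0 0 0;0 0 0 0 0 0;0 0 0 0 0 0;0 0 0 0 0 0;0 0 0 0 0 0;0 0 0 0 0 0;0 0 0 0 0 0;0 0 0 0 0 0;0 0 0 0 0 0;0 0 0 0 0 0'
python3 - <<'E'
import cv2
from h import *
a=crop(cam("side"),225,115,100,110,5);b=cv2.imread("pics/c7.png");print("mean diff",cv2.absdiff(a,b).mean(), cv2.absdiff(a,b).max())
E
```

```text
time_s: 31.73
eef_pos: [576.5, 202.1, 266.5]
ee_rot: [0.0, 0.998, -0.064, -0.0]
force: [-0.2, -0.2, 0.2]
grip_width: 0.547
grip_force: 0.0
mean diff 2.1616957575757576 36
```

The basket (230,380) hangs in the dip with the gripper clear above and the sleeve on its collar. One last stillness check: basket region against background.

```bash
python3 -m inch '0 0 0 0 0 0;0 0 0 0 0 0;0 0 0 0 0 0;0 0 0 0 0 0;0 0 0 0 0 0;0 0 0 0 0 0;0 0 0 0 0 0;0 0 0 0 0 0;0 0 0 0 0 0;0 0 0 0 0 0' >/dev/null
python3 - <<'E'
from h import *
f=[cam("side")["im"] for _ in range(5)]
d=lambda u,v,w,h:[round(float(cv2.absdiff(f[0][v:v+h,u:u+w],g[v:v+h,u:u+w]).mean()),2) for g in f[1:]]
print("basket",d(252,175,38,32),"stand base",d(280,185,40,35))
E
```

```text
basket [2.51, 2.5, 2.37, 2.5] stand base [2.64, 2.63, 2.61, 2.68]
```

The basket region differs no more than the fixed stand base does, so only noise: it hangs still.

```bash
python3 -c "
from rig import ctrl
print(ctrl.finish_job())"
```

```text
the job is handed in; nothing more can be done
None
```

The basket hangs still in the hook's saddle with the bearing in it and the sleeve on its collar. Before release the pull read 11–12.7 N at each check for over a second (12.7 N was the highest reading), and I handed the job in at about 33 s.

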